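Draw the lock pin of the vegetable slicer and stow it in the rail

ROBOT

A 7-joint arm with a two-finger parallel gripper is mounted at the origin on the work surface; the furniture and walls round the work are solid. World frame = base frame: x ahead of the robot, y to its left, z up, the work surface at z = 0. Lengths are in mm, angles in rad, forces in N, time in s.
With the tool pointing down it reaches from about 400 to 875 mm from the base axis. Payload 4.4 kg.
Tool frame: the origin (TCP) lies midway between the tips of the shut fingers; the grasp point (between the pads) lies ctrl.tcp_to_grasp behind it (ctrl.tcp_to_grasp is the distance from the TCP to the grasp point, in mm); z points along the fingers, y is the line along which they close (so a half turn about z gives the same grasp; the last joint's range is limited). The gripper opens to 85 mm and grips with 20 to 120 N. Pads are 22 mm wide; open, the fingers measure 114 mm over their backs; the gripper's body (76 mm by 85 mm) begins 54 mm behind the grasp point. The pads swing forward as they close: fully open they stand 13 mm farther back than shut.
Start: joints at [1.219, 0.628, 0.038, 1.517, -0.027, 0.996, -0.02], TCP at [183.279, -623.64, 231.313] pointing down, gripper open.
Joint ranges: [-3.06, 3.06], [-0.37, 2.12], [-1.25, 1.32], [0.18, 2.47], [-1.1, 4.24], [0.23, 1.98], [-2.94, 2.94]. Speed limits (rad/s): [2.57, 2.57, 3.14, 3.14, 3.14, 3.14, 3.14].

INTERFACE

Orientations are given as [roll, pitch, yaw] about the fixed x, y, z axes, in that order (R = Rz(yaw) Ry(pitch) Rx(roll)).
In Python, from cell import ctrl, get_image, get_calibration, workorder, boxes_of, place_of gives the robot as it stands.
- The arm moves only by the tool play_rows, never from a script. Its argument "series" is a list that holds one entry, the list of rows, each a list of 7 numbers: the shift along the world's x, y, z in cm, then the turn, a rotation vector about the world's x, y, z in degrees, then the closure, from 0 (fully open) to 1 (shut). A call has 1 to 20 rows; each row shifts and turns the commanded pose from where the row before left it; what a row does not reach is not made up. A row lasts 1/8 s, in which the tool goes at most 62.5 mm and 10.7 degrees, less where a joint would pass 70% of its speed; a pose out of reach is approached as far as the arm can. A call with a gripper value outside its range is refused whole. The fingers move at their own pace and stop on an object; the grip force is fixed at half the most. Time passes only in rows, so rows that do not move let the fingers close. It gives the time, the measured TCP pose, the force, the opening and the grip force at its end, in the units of the state.
- ctrl.read_state(): the state, without advancing time (a new reading comes with each control period).
- get_image(name): name is "side" or "top"; returns (picture, depth): 384x512x3 uint8, red, green, blue; 384x512 float32, mm along the optical axis (not along the pixel's ray), 0 where there is no reading.
- get_calibration(name): a dict with "K" (3x3 intrinsics, pixels), "R" (3x3) and "t" (3): a world point X has camera coordinates R X + t. Camera axes: x right, y down, z forward; pixel columns grow to the right and rows downward; lengths in mm; the calibration is good to about 2 mm. A picture is of the moment at which its call begins. get_calibration takes no time and is no camera call.
- workorder.finish_job(): hands the job in; it is judged then, once.
Trained networks look in the newest picture that a camera, given by its name, has taken for a name from the list of things; names that differ only in an ending like _2 or _b are one class to them, and where a whole thing is asked for, a point or a joint stands for the part that bears it (a point fixed in the world has none). Each returns a list of dicts, best first, with "p" (0 to 1); they miss things now and then, are a little off and sometimes report something else, mostly with a low value. They report only what shows in the picture. A call takes as long as a camera call.
- boxes_of(target, camera): "pixel" ([column, row] in pixels, amid what is visible of it).
- place_of(target, camera): "pixel" ([column, row] in pixels: a listed point, or the origin of a listed thing).
The state is a dict: "clock": time; "qpos": joint angles; "qd": joint speeds; "tau": joint torques, N m; "eef_pos": TCP position; "tool_rot": TCP orientation; "force": force on the tool from outside, world axes, zero at the start; "torque": the same for the moment, N m; "width": finger opening in mm; "gripper_force": force on a finger pad.
Only numpy, scipy, OpenCV 4.12 (cv2) and the standard library are available. Lean on these libraries where they do the work, as an engineer would, in place of code of your own. Each camera call takes 0.05 s, during which the arm holds its last target. There are 200 camera calls.

TASK

Unlock the wooden vegetable slicer: draw the T-handled steel pin straight up out of the lug and rail, lay it down on the free worktop, take it again by its shank, and stow it lying in the groove at the near end of the same rail, shank fully down in both parts of the groove and cross-bar hanging outside the rail's end. Leave the hopper where it is over the blade, and do not disturb the mug, jar or bowl.

Things in the scene. Friction and masses are not known exactly. Their poses are not given: they have to be found in the camera images.
- slicer: Fixed wooden slicer, 280 (x, +x away from robot) x 146 (y, + left) x 54 mm high. Origin: bed centre, on the worktop. Bed top z 22; right rail y -66..-46, left rail y 46..80, tops z 54. Hopper box 96 x 88 mm, top z 74, on the bed at x 45. Pin and stowing groove are in the left rail. Worktop left of its near end (world x 0.40..0.50, y 0.04..0.19 m) stays free.
- notch (a point): Stowed shank's axis point in the left rail: slicer x -106, y 63, z 48 mm, slicer axes. A finger gap cuts the rail through at x -126..-86, floor z 22. Groove along x both sides: x -140 (open rail end)..-126 and x -86..-56 (closed). 16 wide, floor z 42, bevelled to 27 at z 54. Stowed, the shank top is flush with the rail top, bar outside the rail end, its centre at x -151.
- bore_mouth (a point): Mouth of the pin's upright bore in the left rail's top, at slicer x 45, y 63, z 54 mm; 14 mm wide, 46 mm deep. The hopper's steel lug (36 x 30 x 4 mm, its hole 15 mm) lies over it, lug top at z 59 mm.
- pin_bar (a point): Centre of the cross-bar of the T-shaped steel pin (110 g). Bar along pin y, 46 mm long, 12 thick, flat ends; pin z runs along the shank from tip to bar. In the bore the bar is 94 mm above the worktop, 35 above the lug, square to the rail within 0.7 rad. Held by the bar's two ends, the pin swings about the bar at a light push (a few N at the tip).
- pin_shank (a point): Point on the axis of the pin's round shank, 12 mm thick, 45 mm below the bar's axis and 41 mm above the tip: the place to hold it for stowing (it comes to point notch). Pin axes. Lying on the worktop its axis is 6 mm high.
- pin_tip (a point): Tip of the pin's shank, 86 mm from the bar's axis. Pin axes.
- hopper (a joint): Slide of the hopper along the slicer's x, in m; 0 at the start, over the blade (the pin locks it, within about 3 mm). Once the pin is out it slides with 1.5 N of friction.
- mug_mid (a point): Middle, half-way up, of a white mug, 78 mm across, 116 mm with its handle, 97 mm high; on the left.
- jar_mid (a point): Middle of a honey jar, 65 mm across, 100 mm high; on the left.
- bowl_mid (a point): Middle of a grey stoneware bowl, 186 mm across, 55 mm high; on the left.

How it is judged (in metres and radians):
On the way, in this order (a step that is already met when the one before it is completed fails the run):
1. the pin is drawn up clear of the rail and lug (z of pin_tip in the frame of slicer above 0.062 m), for 0.1 s.
2. the pin lies on the worktop, let go (height (world z) of each of pin_bar, pin_tip below 0.015 m and contact force between the fingers and pin below 0.1 N), for 0.2 s.
At the end, for the whole second after the job is handed in: The released pin rests in the groove: shank within 3 mm of fully down and 0.1 rad of the groove's line, its holding point at most 8 mm inward or 16 mm outward of the notch point, cross-bar outside the rail's end; hopper within 12 mm of its start (z of pin_shank in the frame of notch between -0.004 and 0.003 m and y of pin_shank in the frame of notch between -0.005 and 0.005 m and x of pin_shank in the frame of notch between -0.016 and 0.008 m and x of pin_bar in the frame of notch below -0.02 m and angle between the z axis of pin_shank and the x axis of slicer, either way round below 0.1 rad and value of joint hopper between -0.012 and 0.012 m and linear speed of pin below 0.01 m/s); the robot touches nothing.
It fails at once if the hopper is moved off the blade by more than 20 mm (value of joint hopper above 0.02 m or value of joint hopper below -0.02 m).
It fails at once if mug, jar or bowl is shifted by more than 30 mm or toppled (distance of any of mug_mid, jar_mid, bowl_mid from where it was at the start of the episode above 0.03 m).
It also fails if it takes over 58 s, if anything falls off the work surface, if the arm or the gripper's body presses on something with over 40 N, if the wrist force passes 120 N, or if a joint passes its speed limit or range.

## Working session

There is one attempt and no reset: what is moved stays moved. The work goes in short steps, Python scripts to look and compute and a tool call to move; the robot and the scene stay as the last step left them, time stands still between calls to the robot, and variables do not carry over. Pictures are saved under pics/ and viewed, at most 10 in all, crops included, and the job is handed in when it is done.

Besides the shell and the picture viewer there is one more tool, called after "Request:" by a JSON object that holds its "name" and its "arguments". play_rows: Moves the arm, as the interface text tells. Its arguments: {"type":"object","properties":{"series":{"type":"array"}},"required":["series"]}

```bash
mkdir -p pics; cat > h.py <<'E'
import numpy as np, cv2
from cell import ctrl, get_image, get_calibration, workorder, boxes_of, place_of
def snap(n,fn=None):
    im,d=get_image(n)
    if fn: cv2.imwrite('pics/'+fn,im[:,:,::-1])
    return im,d
def unproj(n,px,depth):
    c=get_calibration(n);K,R,t=map(np.array,(c['K'],c['R'],c['t']))
    p=np.linalg.inv(K)@np.array([px[0],px[1],1.])*depth
    return R.T@(p-t.ravel())
def onz(n,px,z):
    c=get_calibration(n);K,R,t=map(np.array,(c['K'],c['R'],c['t']))
    o=-R.T@t.ravel(); d=R.T@np.linalg.inv(K)@np.array([px[0],px[1],1.])
    return o+d*(z-o[2])/d[2]
def proj(n,X):
    c=get_calibration(n);K,R,t=map(np.array,(c['K'],c['R'],c['t']))
    p=K@(R@np.array(X,float)+t.ravel()); return p[:2]/p[2]
def tri(a,pa,b,pb):
    A=[]
    for n,px in((a,pa),(b,pb)):
        c=get_calibration(n);P=np.array(c['K'])@np.c_[np.array(c['R']),np.array(c['t']).ravel()]
        A.append(P)
    X=cv2.triangulatePoints(A[0],A[1],np.array(px0:=pa,float).reshape(2,1),np.array(pb,float).reshape(2,1)); return (X[:3]/X[3]).ravel()
E
python3 - <<'E'
from h import *
np.set_printoptions(precision=1,suppress=True)
D={}
for n in('top','side'):
    im,d=snap(n,n+'0.png');c=get_calibration(n)
    print(n,-np.array(c['R']).T@np.array(c['t']).ravel(),c['K'][0][0])
    for t in('slicer','notch','bore_mouth','pin_bar','pin_shank','pin_tip','mug_mid','jar_mid','bowl_mid'):
        r=place_of(t,n)
        for q in r[:2]:
            u,v=map(int,np.round(q['pixel'])); dd=d[v,u] if 0<=v<384 and 0<=u<512 else 0
            print(t,np.array(q['pixel']),round(q['p'],2),unproj(n,q['pixel'],dd) if dd else None)
        if r:D[n,t]=r[0]['pixel']
for t in('slicer','notch','bore_mouth','pin_bar','pin_shank','mug_mid','jar_mid','bowl_mid'):
    if ('top',t) in D and ('side',t) in D: print('tri',t,tri('top',D['top',t],'side',D['side',t]))
s=ctrl.read_state();print(s['eef_pos'],s['tool_rot'],s['width'],s['clock'],ctrl.tcp_to_grasp,s['force'])
E
```

```text
top [ 345.9  119.1 1553.9] 491.80194269566425
slicer [185.  255.5] 0.37 [260.2 308.3  11.1]
notch [289. 194.] 0.82 [450.7 -16.9  20.9]
bore_mouth [298.5 143.6] 0.94 [598.4 -41.1  85.7]
bore_mouth [187.9 255.9] 0.2 [259.3 298.4  18.1]
pin_bar [299.  141.4] 0.47 [602.5 -41.1 100.1]
pin_shank [301.7 143.5] 0.62 [604.3 -54.6  52.9]
mug_mid [195.9 191.4] 0.94 [459.8 274.1  19.7]
jar_mid [170.5 209.5] 0.74 [400.3 339.9 105.6]
jar_mid [301.3 143.2] 0.35 [598.2 -48.7  93.7]
bowl_mid [186.3 256.2] 0.66 [258.1 303.9  13.9]
side [ 274.8 -593.7  509.6] 357.5830034097795
slicer [335.1 275.6] 0.94 [ 518.3 -154.2   55.3]
notch [280.5 240.4] 0.82 [470.8  32.4   0.7]
bore_mouth [350.9 235.6] 0.96 [587.8 -68.1  70. ]
pin_bar [352.7 215.8] 0.46 [599.1 -43.4 100.4]
pin_shank [348. 238.] 0.63 [582.  -68.4  65.1]
mug_mid [254.2 179.4] 0.56 [452.9 237.5  53.8]
jar_mid [228.3 165.7] 0.84 [396.3 329.   56.7]
bowl_mid [180.5 185.4] 0.95 [256.6 323.3  11.1]
tri slicer [  521.1   600.5 -1167.3]
tri notch [451.5 -15.7  40.2]
tri bore_mouth [603.6 -44.6  50.3]
tri pin_bar [602.1 -41.   98.5]
tri pin_shank [600.3 -53.   51.6]
tri mug_mid [459.3 272.4  34.6]
tri jar_mid [401.2 349.   46.8]
tri bowl_mid [258.  302.9  22.1]
[ 183.3 -623.6  231.3] [ 3.1 -0.   0.3] 85.51320287149584 1.0 18.700000000000003 [ 1.4  1.  -0.3]
```

```bash
python3 - <<'E'
import cv2
a=cv2.imread('pics/top0.png')[100:260,180:390]; b=cv2.imread('pics/side0.png')[150:350,200:460]
cv2.imwrite('pics/tc.png',cv2.resize(a,None,fx=3.8,fy=3.75,interpolation=cv2.INTER_CUBIC))
cv2.imwrite('pics/sc.png',cv2.resize(b,None,fx=3,fy=3,interpolation=cv2.INTER_CUBIC))
E
```

```text
(no output)
```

View pics/tc.png

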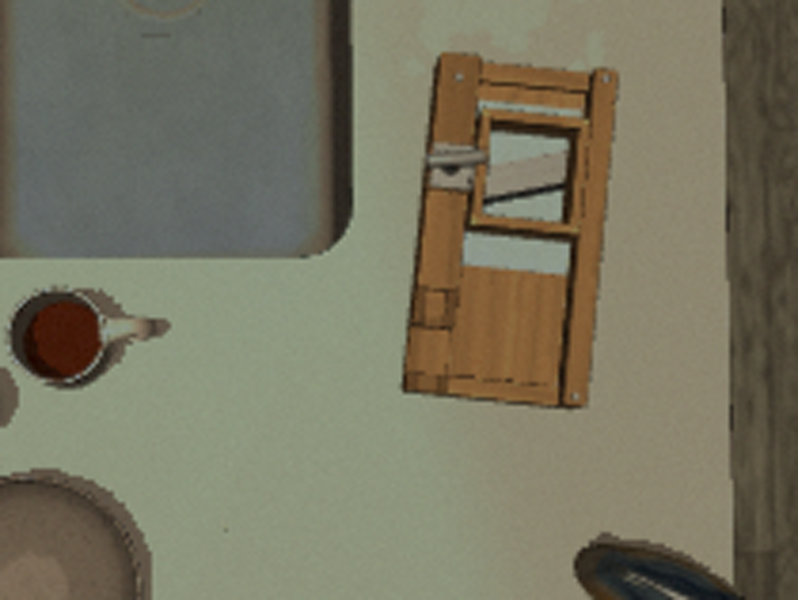

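View pics/sc.png

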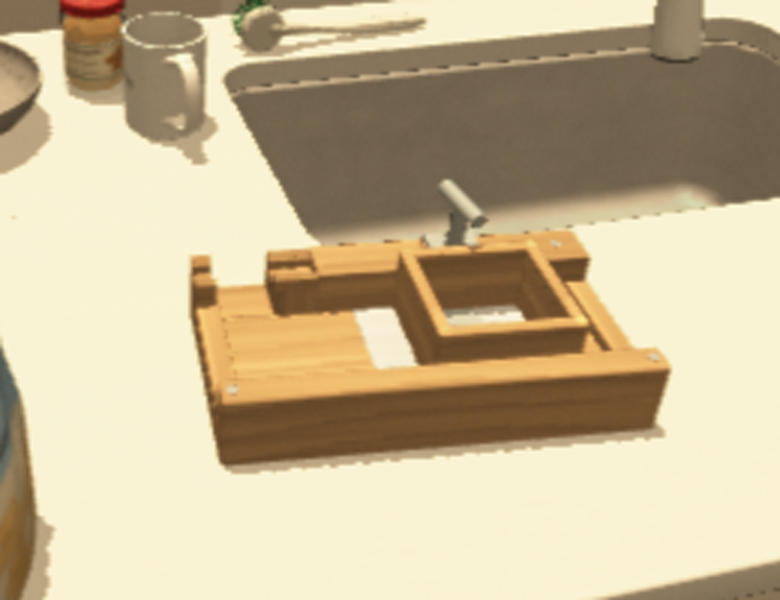

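The top view shows the slicer at a slight yaw, with its near-left corner at crop (404,390) and its far-left corner at (440,54). The pin's bar lies from (428,160) to (488,155), and the finger gap is at about (435,308). The side view shows the same layout, with the T upright at (462,210). Next I fit the slicer and bar poses.

```bash
python3 - <<'E'
from h import *
from scipy.optimize import least_squares
np.set_printoptions(precision=1,suppress=True)
T=[((404,390),(-140,80,54)),((440,54),(140,80,54)),((618,70),(140,-66,54)),((586,407),(-140,-66,54))]
S=[((220,403),(-140,-66,54)),((667,370),(140,-66,54)),((228,463),(-140,-66,0)),((655,432),(140,-66,0)),((588,262),(140,46,54))]
T=[('top',(180+a/3.8-.37,100+b/3.75-.37),p) for (a,b),p in T]; S=[('side',(200+a/3-.33,150+b/3-.33),p) for (a,b),p in S]
def W(q,p): c,s=np.cos(q[2]),np.sin(q[2]); return [q[0]+c*p[0]-s*p[1],q[1]+s*p[0]+c*p[1],p[2]]
for L in(T,S,T+S):
    f=lambda q:np.concatenate([proj(n,W(q,p))-px for n,px,p in L])
    r=least_squares(f,[560,-110,-.1],x_scale=[10,10,.1]);q=r.x
    print(q[:2],round(q[2],4),'res',r.fun)
    for k,p in dict(notch=(-106,63,48),bore=(45,63,94)).items(): print(k,np.array(W(q,p)))
e=[onz('top',(180+a/3.8-.37,100+b/3.75-.37),96) for a,b in((428,160),(488,155))]
print(e,(e[0]+e[1])/2)
# depth-based bar pixels
im,d=get_image('top')
v,u=np.mgrid[130:155,285:315]
P=np.array([unproj('top',(a,b),d[b,a]) for a,b in zip(u.ravel(),v.ravel())]);m=(P[:,2]>90)&(P[:,2]<110);Q=P[m]
print(m.sum(),Q.mean(0));_,_,V=np.linalg.svd(Q[:,:2]-Q[:,:2].mean(0));print(V[0],np.ptp((Q[:,:2])@V[0]))
s=ctrl.read_state();print(np.round(s['tool_rot'],4))
E
```

```text
[549.8 -99.9] -0.1074 res [ 0.3 -0.1 -0.2 -0.5 -0.   0.2 -0.1  0.4]
notch [451.1 -25.9  48. ]
bore [601.3 -42.1  94. ]
[551.1 -98.3] -0.1105 res [ 0.3 -0.3  2.2 -1.  -3.2  1.5 -0.5 -0.3  1.4 -1.9]
notch [452.7 -24.   48. ]
bore [602.8 -40.6  94. ]
[550.6 -98.9] -0.1087 res [-0.1 -0.4 -0.5 -0.8 -0.3 -0.1 -0.4  0.1  0.2  0.1  2.1 -0.8 -3.3  1.9
 -0.5 -0.1  1.2 -1.7]
notch [452.  -24.8  48. ]
bore [602.1 -41.2  94. ]
[array([600.6, -21.4,  96. ]), array([604.5, -68.7,  96. ])] [602.6 -45.   96. ]
64 [601.4 -42.8  98.5]
[ 0.1 -1. ] 45.73154446514354
[ 3.1 -0.   0.3]
```

```bash
python3 - <<'E'
from h import *
s=ctrl.read_state();print(s['tool_rot'],s['eef_pos'],s['force'])
Q=[]
for k in range(4):
    im,d=get_image('top')
    for b in range(130,155):
        for a in range(285,315):
            p=unproj('top',(a,b),d[b,a])
            if 92<p[2]<110:Q.append(p)
Q=np.array(Q);_,_,V=np.linalg.svd(Q[:,:2]-Q[:,:2].mean(0));print(V[0],Q.mean(0),np.median(Q[:,2]))
E
```

```text
[ 3.14155930e+00 -4.34438873e-05  2.85718348e-01] [ 183.27599884 -623.64680051  231.3098698 ] [-0.64117631  0.48919985 -1.40486925]
[ 0.08877604 -0.99605161] [601.27624244 -42.83454572  99.11993426] 99.16086912546305
```

Request:
{"name": "play_rows", "arguments": {"series": [[[3, 4.15, 0, 0, 0, 0, 0], [3, 4.15, 0, 0, 0, 0, 0], [3, 4.15, 0, 0, 0, 0, 0], [3, 4.15, 0, 0, 0, 0, 0], [3, 4.15, 0, 0, 0, 0, 0], [3, 4.15, 0, 0, 0, 0, 0], [3, 4.15, 0, 0, 0, 0, 0], [3, 4.15, 0, 0, 0, 0, 0], [3, 4.15, 0, 0, 0, 0, 0], [3, 4.15, 0, 0, 0, 0, 0], [3, 4.15, 0, 0, 0, 0, 0], [3, 4.15, 0, 0, 0, 0, 0], [3, 4.15, 0, 0, 0, 0, 0], [2.9, 4.15, 0, 0, 0, 0, 0], [0, 0, 0, 0, 0, 0, 0], [0, 0, 0, 0, 0, 0, 0]]]}}

```text
clock: 3.25
eef_pos: [601.9, -43.2, 231.1]
tool_rot: [3.141, 0.001, 0.286]
force: [-0.5, -0.0, 0.4]
width: 85.5
gripper_force: 0.0
```

Request:
{"name": "play_rows", "arguments": {"series": [[[-0.05, 0.08, -4, 0, 0, -5.6, 0], [0, 0, -4, 0, 0, -5.7, 0], [0, 0, -4, 0, 0, 0, 0], [0, 0, -3.1, 0, 0, 0, 0.2], [0, 0, 0, 0, 0, 0, 0.3], [0, 0, 0, 0, 0, 0, 0.35], [0, 0, 0, 0, 0, 0, 0.35]]]}}

```text
clock: 4.12
eef_pos: [602.9, -42.4, 82.1]
tool_rot: [3.141, -0.003, 0.088]
force: [-0.1, -0.4, 0.2]
width: 55.4
gripper_force: 0.0
```

```bash
python3 - <<'E'
from h import *
a,_=snap('top');b,_=snap('side')
a=cv2.resize(a[100:200,240:360],None,fx=3.3,fy=3.3);b=cv2.resize(b[170:280,280:440],None,fx=2.7,fy=3)
cv2.imwrite('pics/g.png',np.hstack([a[:330],b[:330]])[:,:,::-1])
E
```

```text
(no output)
```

View pics/g.png

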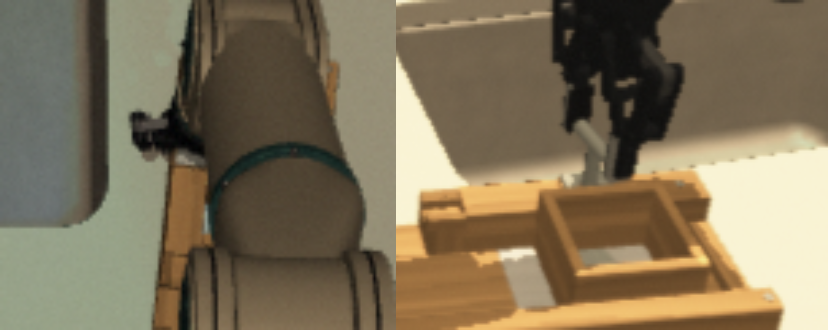

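The fingers straddle the bar, but in the side view the right finger (at about (630,160)) looks far to the right of the bar. I'll check it by projecting the expected positions.

```bash
python3 - <<'E'
from h import *
im,_=snap('side')
c=np.array([602,-42.3,0]);y=np.array([-.088,.996,0]);x=np.array([.996,.088,0])
cr=im[170:270,310:410].copy();k=6
cr=cv2.resize(cr,None,fx=k,fy=k,interpolation=cv2.INTER_CUBIC)
def dot(P,col):
    p=(proj('side',P)-[310,170]+.5)*k; cv2.circle(cr,tuple(int(v) for v in p),4,col,-1)
for s in(23,-23):
    for o in (6,-6): dot(c+s*y+o*x+[0,0,94],(255,0,0))
e=np.array([602.9,-42.4,0])
for s in(27.7,-27.7):
    for o in(11,-11): dot(e+s*y+o*x+[0,0,87],(0,255,0)); dot(e+s*y+o*x+[0,0,120],(255,255,0))
cv2.imwrite('pics/g2.png',cr[:,:,::-1])
for t in('pin_bar','bore_mouth'): print(t,[(q['pixel'],q['p']) for q in place_of(t,'side')][:2],proj('side',[602,-42,94]))
print(ctrl.read_state()['eef_pos'])
E
```

```text
pin_bar [([355.1, 218.2], 0.67)] [353.28532269 217.8316724 ]
bore_mouth [([352.1, 236.3], 0.74)] [353.28532269 217.8316724 ]
[602.10895388 -41.81156048  80.96059087]
```

View pics/g2.png

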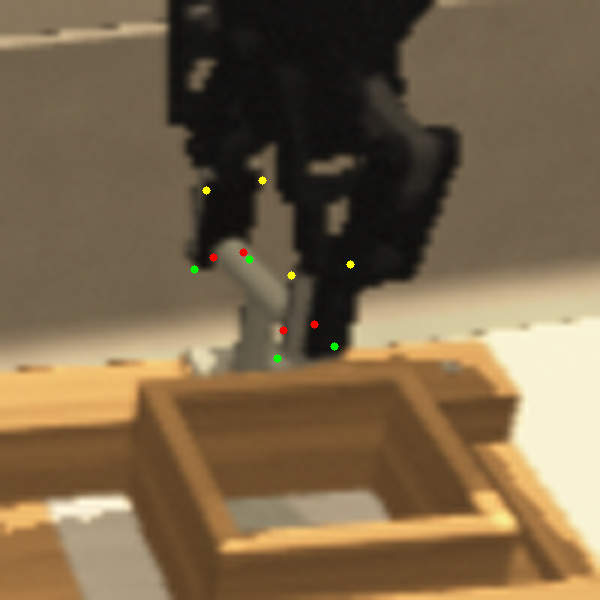

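The red projections of the bar match the picture, and the fingers straddle its ends as expected. I'll close the gripper.

Request:
{"name": "play_rows", "arguments": {"series": [[[0, 0, 0, 0, 0, 0, 0.5], [0, 0, 0, 0, 0, 0, 0.7], [0, 0, 0, 0, 0, 0, 1], [0, 0, 0, 0, 0, 0, 1], [0, 0, 0, 0, 0, 0, 1]]]}}

```text
clock: 5.0
eef_pos: [602.5, -41.7, 81.0]
tool_rot: [3.142, -0.002, 0.089]
force: [-1.1, 0.1, 5.4]
width: 44.0
gripper_force: 60.6
```

Request:
{"name": "play_rows", "arguments": {"series": [[[0, 0, 0.5, 0, 0, 0, 1], [0, 0, 1, 0, 0, 0, 1], [0, 0, 1.5, 0, 0, 0, 1], [0, 0, 1.5, 0, 0, 0, 1], [0, 0, 1.5, 0, 0, 0, 1], [0, 0, 1.5, 0, 0, 0, 1], [0, 0, 1.5, 0, 0, 0, 1], [0, 0, 0, 0, 0, 0, 1], [0, 0, 0, 0, 0, 0, 1]]]}}

```text
clock: 6.12
eef_pos: [601.4, -41.8, 170.0]
tool_rot: [-3.141, 0.001, 0.089]
force: [0.4, 0.6, -2.0]
width: 44.3
gripper_force: 61.2
```

```bash
python3 - <<'E'
from h import *
b,_=snap('side');cv2.imwrite('pics/l.png',cv2.resize(b[110:270,260:440],None,fx=3,fy=3)[:,:,::-1])
for t in('pin_bar','pin_shank','pin_tip','hopper','bore_mouth'): print(t,[(q['pixel'],q['p']) for q in place_of(t,'side')][:2])
for z in(174,129,88):print(proj('side',[602,-42,z]))
print(ctrl.read_state()['force'])
E
```

```text
pin_bar [([360.0, 179.7], 0.51)]
pin_shank [([356.3, 199.0], 0.86)]
pin_tip [([353.5, 217.7], 0.61)]Traceback (most recent call last):
  File "<stdin>", line 3, in <module>
ValueError: it knows: bore_mouth, bowl_mid, jar_mid, mug_mid, notch, pin_bar, pin_shank, pin_tip, slicer
```

View pics/l.png

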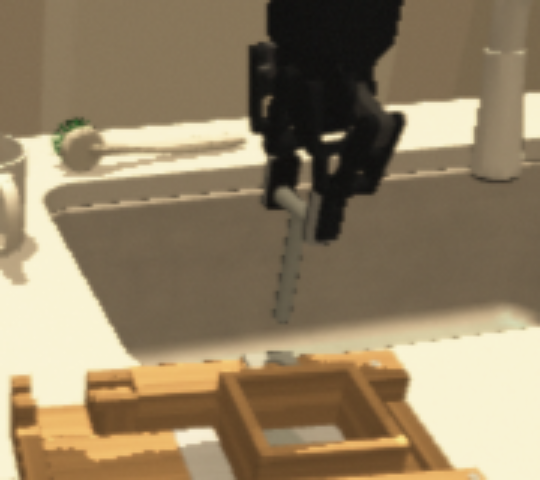

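The pin hangs clear from the bar (crop (290,200)), with its tip at crop (283,320), and the lug is still on the rail. I'll carry it to the free worktop, align the yaw with the slicer and tilt 20° so the tip leads away.

Request:
{"name": "play_rows", "arguments": {"series": [[[-2, 2.2, 0, 0, 0, -3, 1], [-2, 2.2, 0, 0, 0, -3, 1], [-2, 2.2, 0, 0, 0, -3, 1], [-2, 2.2, 0, 0, 0, -2.3, 1], [-2, 2.2, 0, -0.5, -5, 0, 1], [-2, 2.2, -1, -0.5, -5, 0, 1], [0, 0, -2, -0.5, -5, 0, 1], [0, 0, -2, -0.5, -5, 0, 1], [0, 0, 0, 0, 0, 0, 1], [0, 0, 0, 0, 0, 0, 1]]]}}

```text
clock: 7.58
eef_pos: [478.6, 71.4, 145.7]
tool_rot: [3.088, -0.22, -0.115]
force: [0.8, -0.4, -1.0]
width: 43.8
gripper_force: 61.4
```

```bash
python3 - <<'E'
from h import *
D={}
for n in('side','top'):
    snap(n)
    for t in('pin_bar','pin_shank','pin_tip'):
        r=place_of(t,n);D[n,t]=r
        print(n,t,[(np.round(q['pixel'],1),round(q['p'],2)) for q in r][:2])
for t in('pin_bar','pin_shank','pin_tip'):
    if D['side',t] and D['top',t]: print(t,tri('top',D['top',t][0]['pixel'],'side',D['side',t][0]['pixel']))
    if D['side',t]:  # on plane y=90
        c=get_calibration('side');K,R,tt=map(np.array,(c['K'],c['R'],c['t']));o=-R.T@tt.ravel();d=R.T@np.linalg.inv(K)@np.append(D['side',t][0]['pixel'],1);print(t,'plane y=90',o+d*(90-o[1])/d[1])
E
```

```text
side pin_bar [(array([281. , 172.4]), 0.44)]
side pin_shank [(array([287. , 192.8]), 0.46)]
side pin_tip [(array([288.9, 205.5]), 0.64)]
top pin_bar []
top pin_shank []
top pin_tip []
pin_bar plane y=90 [482.6074166   90.         145.62259471]
pin_shank plane y=90 [499.22603     90.          90.72272008]
pin_tip plane y=90 [505.64094689  90.          54.9992037 ]
```

```bash
python3 - <<'E'
from h import *
s=ctrl.read_state();print(np.round(s['qpos'],2),s['eef_pos'],s['tool_rot'],s['force'])
E
```

```text
[-0.32  0.47  0.02  2.24  0.48  0.28 -2.45] [478.34043935  71.49902516 145.67878071] [ 3.08739149 -0.22008938 -0.11409578] [-0.03958233  0.0234393  -0.12246257]
```

Request:
{"name": "play_rows", "arguments": {"series": [[[0.5, 1, -2, 0, 0, 0, 1], [0, 0, -2, 0, 0, 0, 1], [0, 0, -2, 0, 0, 0, 1], [0, 0, -0.5, 0, 0, 0, 1], [0, 0, 0, 0, 0, 0, 1]]]}}

```text
clock: 8.6
eef_pos: [486.6, 81.1, 90.2]
tool_rot: [3.082, -0.21, -0.117]
force: [-0.4, -0.5, -2.4]
width: 44.2
gripper_force: 61.4
```

```bash
python3 - <<'E'
from h import *
s=ctrl.read_state();print(np.round(s['qpos'],2),s['eef_pos'],s['tool_rot'],s['force'])
print(onz('top',(260,168.8),0),onz('top',(224,187),50))
E
```

```text
[-0.27  0.6  -0.08  2.24  0.95  0.23 -2.94] [486.58972504  81.11297431  90.1992412 ] [ 3.08223666 -0.20995551 -0.11710549] [-0.44976409 -0.51150868 -2.39051673]
[532.66873218  72.70939239   0.        ] [470.83860988 184.90272863  50.        ]
```

Request:
{"name": "play_rows", "arguments": {"series": [[[0, 0, -0.9, 1.2, 2, 0, 1], [-0.3, 0, -0.9, 1.2, 2, 0, 1], [-0.9, 0.1, -0.2, 1.2, 1.5, 0, 1], [-0.9, 0.1, -0.3, 1.2, 1.5, 0, 1], [0, 0, 0, 0, 0, 0, 1]]]}}

```text
clock: 9.22
eef_pos: [467.6, 82.7, 69.1]
tool_rot: [-3.131, -0.083, -0.127]
force: [-0.2, -2.0, 10.6]
width: 43.8
gripper_force: 63.0
```

```bash
python3 - <<'E'
from h import *
s=ctrl.read_state();print(np.round(s['qpos'],2),s['eef_pos'],s['tool_rot'],s['force'])
b,_=snap('side');cv2.imwrite('pics/d.png',cv2.resize(b[110:290,200:380],None,fx=3,fy=3)[:,:,::-1])
for t in('pin_bar','pin_shank','pin_tip'): print(t,[(np.round(q['pixel'],1),round(q['p'],2)) for q in place_of(t,'side')][:2])
E
```

```text
[-0.02  0.66 -0.33  2.2   0.8   0.32 -2.74] [467.64817869  82.69445592  69.06427463] [-3.13100919 -0.0831631  -0.1274564 ] [-0.2275149  -2.03017068 10.61736728]
pin_bar [(array([276. , 200.4]), 0.67)]
pin_shank [(array([284.4, 228.2]), 0.75), (array([282.5, 214.6]), 0.48)]
pin_tip [(array([286. , 227.2]), 0.62)]
```

View pics/d.png

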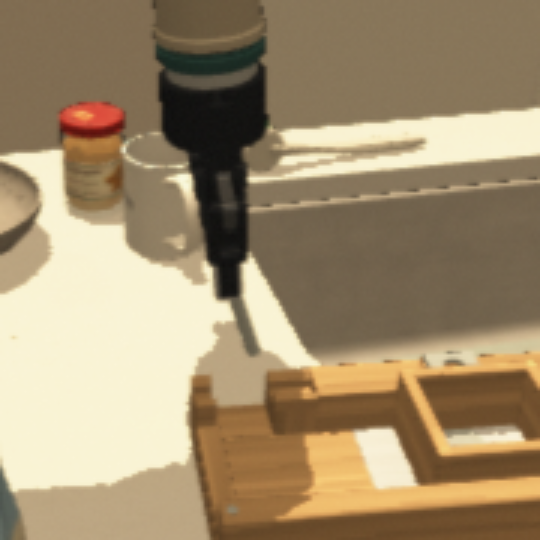

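The pin now leans with its tip at crop (257,350), pressing on the worktop with about 10 N. I'll continue along the arc.

Request:
{"name": "play_rows", "arguments": {"series": [[[-1.0, 0.1, -0.4, 0, 2.3, 0, 1], [-1.1, 0.1, -0.5, 0, 2.3, 0, 1], [-0.9, 0.1, -0.7, 0, 0, 0, 1], [-0.8, 0.1, -0.7, 0, 0, 0, 1], [-0.6, 0.1, -0.9, 0, 0, 0, 1], [-0.6, 0.1, -0.9, 0, 0, 0, 1], [0, 0, 0, 0, 0, 0, 1]]]}}

```text
clock: 10.3
eef_pos: [413.9, 89.4, 26.7]
tool_rot: [3.14, 0.002, -0.123]
force: [-5.4, -0.2, 8.4]
width: 44.6
gripper_force: 68.2
```

Request:
{"name": "play_rows", "arguments": {"series": [[[-0.3, 0, -0.9, 0, 0, 0, 1], [-0.2, 0, -0.8, 0, 0, 0, 1], [0, 0, -0.5, 0, 0, 0, 1], [0, 0, 0, 0, 0, 0, 1]]]}}

```text
clock: 10.8
eef_pos: [415.5, 89.2, 10.4]
tool_rot: [3.138, 0.011, -0.124]
force: [-3.7, 1.0, 5.7]
width: 44.0
gripper_force: 69.0
```

```bash
python3 - <<'E'
from h import *
s=ctrl.read_state();print(np.round(s['qpos'],2),s['eef_pos'],s['tool_rot'],s['force'])
b,_=snap('side')
for t in('pin_bar','pin_shank','pin_tip'): print(t,[(np.round(q['pixel'],1),round(q['p'],2),onz('side',q['pixel'],6)) for q in place_of(t,'side')][:2])
E
```

```text
[-0.09  0.78 -0.28  2.26  0.97  0.23 -2.94] [415.50978313  89.19541173  10.37217615] [ 3.13776123  0.01113996 -0.12354947] [-3.67870396  0.97962291  5.67450577]
pin_bar [(array([252.8, 219.3]), 0.47, array([424.59792289, 121.32290134,   6.        ]))]
pin_shank [(array([252.2, 217.1]), 0.71, array([425.11682973, 131.06307241,   6.        ])), (array([271.6, 227.3]), 0.62, array([461.63387385,  79.00705575,   6.        ]))]
pin_tip [(array([290.6, 227.4]), 0.41, array([505.99382066,  69.01614239,   6.        ]))]
```

Request:
{"name": "play_rows", "arguments": {"series": [[[0.7, -0.1, -0.3, 0, 0, 0, 1], [0.6, -0.1, -0.6, 0, 0, 0, 1], [0, 0, 0, 0, 0, 0, 1]]]}}

```text
clock: 11.38
eef_pos: [429.9, 87.2, 1.3]
tool_rot: [3.138, 0.009, -0.124]
force: [1.1, -0.7, 4.6]
width: 44.2
gripper_force: 69.3
```

```bash
python3 - <<'E'
from h import *
s=ctrl.read_state();print(np.round(s['qpos'],2),s['eef_pos'],s['tool_rot'],s['force'])
E
```

```text
[-0.07  0.8  -0.29  2.23  0.97  0.25 -2.92] [429.90013664  87.2050601    1.3249542 ] [ 3.13846977  0.00941578 -0.1236218 ] [ 1.0882217  -0.71730567  4.5848111 ]
```

Request:
{"name": "play_rows", "arguments": {"series": [[[0, 0, 0, 0, 0, 0, 0.35], [0, 0, 0, 0, 0, 0, 0.2], [0, 0, 0, 0, 0, 0, 0], [0, 0, 0, 0, 0, 0, 0], [0, 0, 4, 0, 0, 0, 0], [0, 0, 5, 0, 0, 0, 0], [2, -4, 5, 0, 0, 5, 0], [2, -5, 5, 0, 0, 5, 0], [2, -5, 5, 0, 0, 0, 0], [0, 0, 0, 0, 0, 0, 0]]]}}

```text
clock: 12.62
eef_pos: [483.8, -39.4, 224.4]
tool_rot: [3.137, 0.007, 0.044]
force: [0.4, 0.3, -0.4]
width: 85.1
gripper_force: 0.0
```

```bash
python3 - <<'E'
from h import *
s=ctrl.read_state();print(np.round(s['qpos'],2),s['eef_pos'],s['tool_rot'],s['force'])
a,da=snap('top');b,db=snap('side')
for n in('top','side'):
  for t in('pin_bar','pin_shank','pin_tip'): print(n,t,[(np.round(q['pixel'],1),round(q['p'],2),onz(n,q['pixel'],6)) for q in place_of(t,n)][:2])
a=cv2.resize(a[140:230,220:320],None,fx=4,fy=4);b=cv2.resize(b[170:260,220:320],None,fx=4,fy=4)
cv2.imwrite('pics/p.png',np.hstack([a,b])[:,:,::-1])
E
```

```text
[ 0.62  0.53 -0.88  1.95  0.52  0.91 -2.06] [483.79383303 -39.36329273 224.38185081] [3.13671104 0.00661083 0.04425262] [ 0.41946901  0.31560391 -0.42100541]
top pin_bar [(array([255.6, 197.9]), 0.53, array([439.71441514,  87.21857321,   6.        ]))]
top pin_shank [(array([259. , 186.2]), 0.57, array([476.70026259,  76.3182907 ,   6.        ]))]
top pin_tip []
side pin_bar [(array([258.1, 228.2]), 0.7, array([429.28023902,  82.27031366,   6.        ]))]
side pin_shank [(array([277.1, 226.7]), 0.48, array([475.14576337,  78.58826385,   6.        ]))]
side pin_tip [(array([297.7, 225.5]), 0.58, array([525.05889649,  72.85405961,   6.        ]))]
```

View pics/p.png

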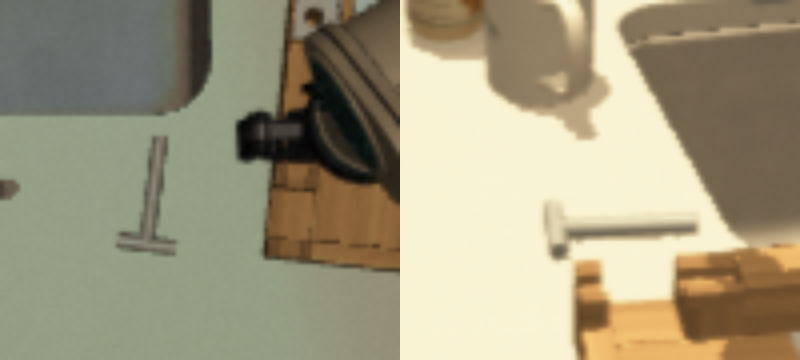

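The pin lies flat on the worktop. In the top crop the bar runs from (118,239) to (177,247) and the tip is at (159,137). I'll measure it accurately.

```bash
python3 - <<'E'
from h import *
f=lambda a:onz('top',(220+a[0]/4-.4,140+a[1]/4-.4),6)
e1,e2,tp=map(f,((118,239),(177,247),(159,137)))
b=(e1+e2)/2;print('manual',e1,e2,b,tp,np.linalg.norm(tp-b))
im,d=get_image('top')
# segment by saturation/brightness vs. local background
roi=im[165:212,238:272].astype(float); bg=np.median(roi.reshape(-1,3),0)
df=np.abs(roi-cv2.GaussianBlur(roi,(0,0),12)).sum(2); g=roi[:,:,1]-roi[:,:,0]
m=g<np.median(g)-6
n,l,st,ce=cv2.connectedComponentsWithStats(m.astype(np.uint8))
for i in range(1,n):
    if st[i,4]>15: print(st[i],ce[i])
k=1+np.argmax(st[1:,4]);v,u=np.nonzero(l==k)
P=np.array([onz('top',(a+238,c+165),6)[:2] for a,c in zip(u,v)])
# fit: shank pixels x > b.x+12
S=P[P[:,0]>b[0]+14];B=P[P[:,0]<b[0]+9]
c=S.mean(0);_,_,V=np.linalg.svd(S-c);w=V[0]*np.sign(V[0][0]);print('shank c',c,'dir',w,'yaw',np.arctan2(w[1],w[0]),'bar c',B.mean(0),'xmax',S[:,0].max(),len(S),len(B))
E
```

```text
manual [435.1983117 107.7328749   6.       ] [428.73785661  61.25603315   6.        ] [431.96808415  84.49445402   6.        ] [515.8912286   75.02365555   6.        ] 84.45584761919059
[15  0 14  4 35] [21.31428571  1.37142857]
[ 11   9  15  30 154] [19.45454545 26.20779221]
shank c [482.16525729  78.50521012] dir [ 0.99011202 -0.14027897] yaw -0.14074316055198285 bar c [431.79074554  84.92338479] xmax 515.4265291828008 87 59
```

Request:
{"name": "play_rows", "arguments": {"series": [[[0, 0, 0, 0, 0, 10.6, 0], [0, 0, 0, 0, 0, 10.6, 0], [0, 0, 0, 0, 0, 10.6, 0], [0, 0, 0, 0, 0, 10.6, 0], [0, 0, 0, 0, 0, 10.6, 0], [0, 0, 0, 0, 0, 10.6, 0], [0, 1, 0, 0, 0, 10.6, 0], [0, 1, 0, 0, 0, 10.6, 0], [0, 1, 0, 0, 0, 10.6, 0], [0, 1, 0, 0, 0, 10.6, 0], [0, 1, 0, 0, 0, 10.6, 0], [0, 1.5, 0, 0, 0, 10.6, 0], [0, 1.5, 0, 0, 0, 10.6, 0], [0, 1.5, 0, 0, 0, 10.6, 0], [0, 1.5, 0, 0, 0, 10.6, 0], [-0.7, 0.8, 0, 0, 0, 10.6, 0], [0, 0, -3, 0, 0, 0, 0], [0, 0, -3, 0, 0, 0, 0], [0, 0, 0, 0, 0, 0, 0]]]}}

```text
clock: 15.45
eef_pos: [472.7, 82.8, 160.7]
tool_rot: [3.14, 0.008, 3.015]
force: [-0.1, -0.3, 0.6]
width: 85.3
gripper_force: 0.0
```

```bash
python3 - <<'E'
from h import *
s=ctrl.read_state();print(np.round(s['qpos'],2),s['eef_pos'],s['tool_rot'],s['force'])
E
```

```text
[ 0.48  0.75 -1.14  2.04  0.88  0.94  0.3 ] [472.67479353  82.80973121 160.65050667] [3.1400194  0.00793929 3.01496632] [-0.10415097 -0.27484239  0.60703543]
```

Request:
{"name": "play_rows", "arguments": {"series": [[[0.38, -0.43, -4, 0, 0, -0.6, 0], [0, 0, -4, 0, 0, 0, 0], [0, 0, -4, 0, 0, 0, 0.2], [0, 0, -2.5, 0, 0, 0, 0.3], [0, 0, 0, 0, 0, 0, 0.3]]]}}

```text
clock: 16.08
eef_pos: [477.8, 79.0, 16.8]
tool_rot: [3.139, 0.011, 3.003]
force: [0.2, -0.4, 0.9]
width: 60.0
gripper_force: 0.0
```

```bash
python3 - <<'E'
from h import *
s=ctrl.read_state();print(np.round(s['qpos'],2),s['eef_pos'],s['tool_rot'],s['force'])
E
```

```text
[ 0.34  0.95 -0.89  2.12  1.24  0.73  0.02] [477.80531876  78.97141536  16.84560387] [3.13879668 0.01051164 3.00329663] [ 0.24697296 -0.35331568  0.91413279]
```

Request:
{"name": "play_rows", "arguments": {"series": [[[-0.1, 0, -1.4, 0, 0, 0, 0.4], [0, 0, 0, 0, 0, 0, 0.7], [0, 0, 0, 0, 0, 0, 1], [0, 0, 0, 0, 0, 0, 1], [0, 0, 0, 0, 0, 0, 1], [0, 0, 0, 0, 0, 0, 1]]]}}

```text
clock: 16.82
eef_pos: [478.0, 79.2, 4.7]
tool_rot: [3.137, 0.014, 3.003]
force: [-0.5, 0.2, 5.0]
width: 9.2
gripper_force: 58.7
```

Request:
{"name": "play_rows", "arguments": {"series": [[[0, 0, 0.5, 0, 0, 0, 1], [0, 0, 1.5, 0, 0, 0, 1], [0, 0, 3, 0, 0, 0, 1], [0, 0, 3, 0, 0, 0, 1], [0, 0, 2, 0, 0, 0, 1], [0, 0, 0, 0, 0, 0, 1], [0, 0, 0, 0, 0, 0, 1]]]}}

```text
clock: 17.7
eef_pos: [476.6, 78.2, 102.7]
tool_rot: [3.139, 0.011, 3.003]
force: [-0.2, -0.6, -0.9]
width: 8.6
gripper_force: 58.7
```

```bash
python3 - <<'E'
from h import *
s=ctrl.read_state();print(np.round(s['qpos'],2),s['eef_pos'],s['tool_rot'],s['force'],s['width'])
a,da=snap('top');b,db=snap('side')
D={}
for n in('top','side'):
  for t in('pin_bar','pin_shank','pin_tip'):
    D[n,t]=place_of(t,n); print(n,t,[(np.round(q['pixel'],1),round(q['p'],2),onz(n,q['pixel'],105)) for q in D[n,t]][:2])
a=cv2.resize(a[140:240,220:320],None,fx=4,fy=4);b=cv2.resize(b[140:240,220:320],None,fx=4,fy=4)
cv2.imwrite('pics/q.png',np.hstack([a,b])[:,:,::-1])
E
```

```text
[ 0.42  0.82 -1.02  2.08  1.01  0.84  0.21] [476.60556475  78.15683352 102.71076711] [3.13924163 0.01127264 3.00269443] [-0.20348174 -0.5665557  -0.92693256] 8.619946800879628
top pin_bar [(array([257.7, 199.3]), 0.46, array([429.5538868,  83.0767239, 105.       ]))]
top pin_shank [(array([262. , 183.2]), 0.41, array([477.20827899,  70.13782392, 105.        ]))]
top pin_tip []
side pin_bar [(array([257.8, 194.2]), 0.72, array([426.17931371,  74.30909721, 105.        ]))]
side pin_shank [(array([275., 192.]), 0.68, array([466.15032611,  75.74782854, 105.        ]))]
side pin_tip [(array([296.6, 190.1]), 0.65, array([516.44561516,  73.82499159, 105.        ])), (array([178.9, 185.2]), 0.49, array([256.45185004, 152.31194426, 105.        ]))]
```

View pics/q.png

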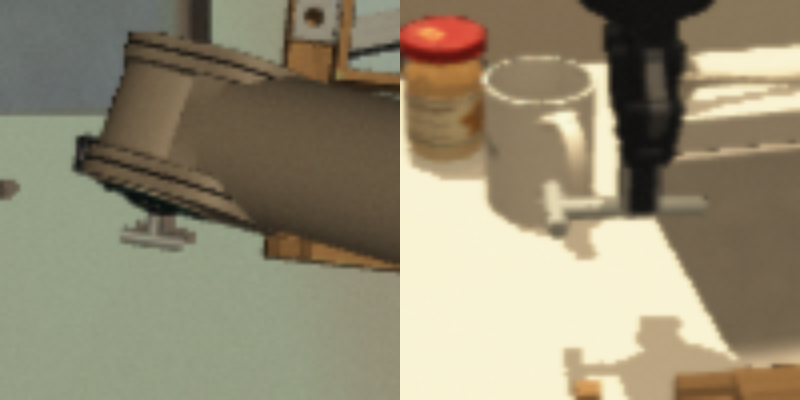

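The pin is held level by its shank at about the right point. In the side crop the bar is at (556,210), the fingers at (640,200) and the tip at (705,205). I'll move over the groove.

Request:
{"name": "play_rows", "arguments": {"series": [[[-0.8, -3, 0, 0, 0, 1.8, 1], [-0.8, -3, 0, 0, 0, 0, 1], [-0.8, -3, 0, 0, 0, 0, 1], [-0.4, -1.4, -2, 0, 0, 0, 1], [0, 0, 0, 0, 0, 0, 1], [0, 0, 0, 0, 0, 0, 1]]]}}

```text
clock: 18.85
eef_pos: [449.6, -24.2, 83.7]
tool_rot: [3.137, 0.013, 3.035]
force: [-0.1, 0.5, -1.7]
width: 8.7
gripper_force: 58.8
```

```bash
python3 - <<'E'
from h import *
s=ctrl.read_state();print(np.round(s['qpos'],2),s['eef_pos'],s['tool_rot'],s['force'],s['width'])
b,db=snap('side')
for t in('pin_bar','pin_shank','pin_tip','notch'): print(t,[(np.round(q['pixel'],1),round(q['p'],2)) for q in place_of(t,'side')][:2])
cr=b[150:270,240:360].copy();k=5;cr=cv2.resize(cr,None,fx=k,fy=k,interpolation=cv2.INTER_CUBIC)
q=(549.8,-99.5,-.1075)
def W(p): c,s_=np.cos(q[2]),np.sin(q[2]); return [q[0]+c*p[0]-s_*p[1],q[1]+s_*p[0]+c*p[1],p[2]]
for p,col in [((-140,80,54),0),((-140,46,54),0),((-126,46,54),0),((-86,46,54),0),((-56,63,54),0),((-154,63,86),1),((-109,63,86),1),((-68,63,86),1),((-154,40,86),1),((-154,86,86),1)]:
    u=(proj('side',W(p))-[240,150]+.5)*k; cv2.circle(cr,tuple(int(v) for v in u),3,[(255,0,0),(0,255,0)][col],-1)
cv2.imwrite('pics/r.png',cr[:,:,::-1])
E
```

```text
[ 0.64  0.82 -1.    2.18  1.1   0.77  0.34] [449.61922116 -24.1569158   83.72087238] [3.13711034 0.01279997 3.03517736] [-0.08445258  0.47976939 -1.74720233] 8.738636253985069
pin_bar [(array([254.8, 228.4]), 0.71)]
pin_shank [(array([279.1, 227.3]), 0.76)]
pin_tip [(array([300.5, 223.8]), 0.49)]
notch [(array([279. , 238.5]), 0.6), (array([230.5, 164.3]), 0.26)]
```

View pics/r.png

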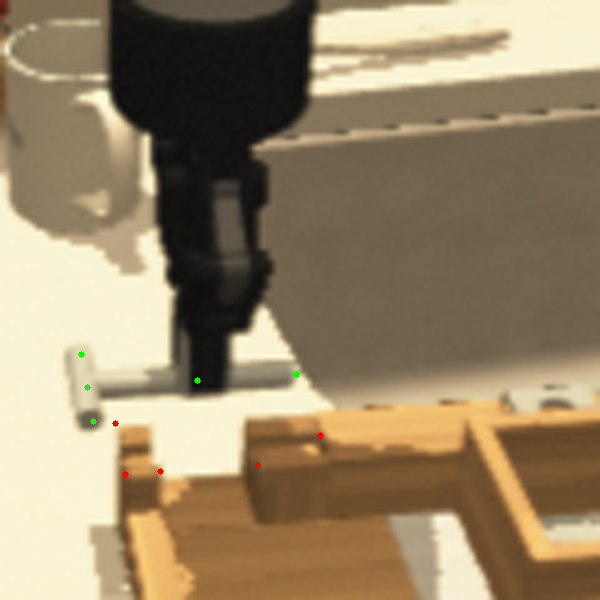

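The red rail marks and green pin marks both match the picture to within about 1 px. I'll descend into the groove.

Request:
{"name": "play_rows", "arguments": {"series": [[[-0.1, -0.1, -1.5, 0, 0, 0, 1], [0, 0, -1, 0, 0, 0, 1], [0, 0, -0.6, 0, 0, 0, 1], [0, 0, -0.3, 0, 0, 0, 1], [0, 0, 0, 0, 0, 0, 1]]]}}

```text
clock: 19.73
eef_pos: [448.1, -26.2, 49.2]
tool_rot: [3.138, 0.012, 3.034]
force: [-0.5, -0.2, -1.2]
width: 8.5
gripper_force: 58.8
```

Request:
{"name": "play_rows", "arguments": {"series": [[[0, 0, -0.15, 0, 0, 0, 1], [0, 0, -0.15, 0, 0, 0, 1], [0, 0, 0, 0, 0, 0, 1]]]}}

```text
clock: 20.1
eef_pos: [448.3, -26.3, 46.7]
tool_rot: [3.139, 0.013, 3.034]
force: [-1.2, -0.4, 3.8]
width: 8.9
gripper_force: 59.4
```

Request:
{"name": "play_rows", "arguments": {"series": [[[0, 0, -0.05, 0, 0, 0, 1], [0, 0, 0, 0, 0, 0, 0.8], [0, 0, 0, 0, 0, 0, 0.6], [0, 0, 0, 0, 0, 0, 0.5], [0, 0, 0, 0, 0, 0, 0.5], [0, 0, 2, 0, 0, 0, 0.5], [0, 0, 4, 0, 0, 0, 0.5], [0, 0, 5, 0, 0, 0, 0.5], [3, -3, 5, 0, 0, 0, 0.5], [3, -4, 5, 0, 0, 0, 0.5], [2, -5, 2, 0, 0, 0, 0.5], [2, -5, 0, 0, 0, 0, 0.5], [0, -5, 0, 0, 0, 0, 0.5], [0, -5, 0, 0, 0, 0, 0.5], [0, 0, 0, 0, 0, 0, 0.5]]]}}

```text
clock: 21.98
eef_pos: [541.8, -295.7, 266.0]
tool_rot: [3.14, 0.01, 3.026]
force: [0.6, 0.4, -0.6]
width: 43.0
gripper_force: 0.0
```

```bash
python3 - <<'E'
from h import *
s=ctrl.read_state();print(np.round(s['qpos'],2),s['eef_pos'],s['force'],s['width'],s['clock'])
a,da=snap('top');b,db=snap('side')
for n in('top','side'):
  for t in('pin_bar','pin_shank','pin_tip','notch'): print(n,t,[(np.round(q['pixel'],1),round(q['p'],2),onz(n,q['pixel'],48)) for q in place_of(t,n)][:2])
print(proj('top',[451.3,-25.5,48]),proj('side',[451.3,-25.5,48]))
a=cv2.resize(a[120:220,250:350],None,fx=4,fy=4,interpolation=cv2.INTER_CUBIC);b=cv2.resize(b[190:290,240:340],None,fx=4,fy=4,interpolation=cv2.INTER_CUBIC)
cv2.imwrite('pics/s.png',np.hstack([a,b])[:,:,::-1])
for y in range(185,208,2): print(np.round([unproj('top',(x,y),da[y,x])[2] for x in range(280,302)]).astype(int))
E
```

```text
[ 1.07  0.78 -1.15  1.56  0.74  1.28  1.27] [ 541.78936522 -295.71729543  265.99084995] [ 0.63034005  0.3892631  -0.57976772] 43.0383850342185 21.975
top pin_bar [(array([289.4, 211.7]), 0.54, array([394.48847061, -15.29898092,  48.        ]))]
top pin_shank [(array([293.8, 193.8]), 0.67, array([449.41742382, -29.28965143,  48.        ]))]
top pin_tip [(array([290.6, 179. ]), 0.62, array([495.0854757 , -19.85693778,  48.        ]))]
top notch [(array([291.1, 192.4]), 0.94, array([453.75265378, -21.0320639 ,  48.        ]))]
side pin_bar [(array([256.1, 241.3]), 0.7, array([402.33093441, -17.99001155,  48.        ]))]
side pin_shank [(array([277.8, 239.3]), 0.77, array([448.0618789 , -21.05006333,  48.        ]))]
side pin_tip [(array([298. , 242.1]), 0.61, array([486.43749261, -38.94725104,  48.        ]))]
side notch [(array([279.1, 241.1]), 0.6, array([449.0980949 , -27.45212362,  48.        ]))]
[292.56110606 193.1922014 ] [279.86893922 240.38905181]
[ 4 -6 -5  0 -3  1  0  0 40 60 55 49 41 47 49 56 46 53 53 48 11 20]
[ 2  4  2  1  1  0 -4  8 23 21 17 19 47 51 53 55 41 40 40 51 21 29]
[ 2 -6 -2 -2  1 -1 -4 13 19 19 20 20 46 55 57 49 21 23 20 21 22 24]
[ 1 -1 -4 -2  3 -2  1 19 28 23 25 28 51 53 55 54 23 30 22 15 25 20]
[ 0  7  0  4  3 -1 -6 19 19 19 25 21 53 58 50 46 25 24 20 29 21 18]
[ -8   2  -3   4 -10   3   3  21  20  20  20  23  58  52  56  52  14  21
  18  28  22  19]
[ 3 -4  1  1 -1  0  2 24 19 24 22 46 55 54 51 19 22 19 14 22 22 23]
[-2  0 -2 -2  1  1 21 51 52 53 25 50 59 48 56 17 19 23 14 27 23 16]
[-6  0  4  2  2 -8 19 54 55 53 45 47 57 46 51 48 50 53 41 32 33 27]
[ 3  2  2  7  1 -3 27 53 56 50 45 48 46 59 48 52 53 54 31 31 35 27]
[-2  0  2  0  9 -7 -2  2 -2 -1 -3 52 54 57 52  7  9 11 25 31 30 28]
[ 1 -5  4  1  1 48 42  5  0  3 52 49 56 58  3  1 -6  0  7  4  0  1]
```

View pics/s.png

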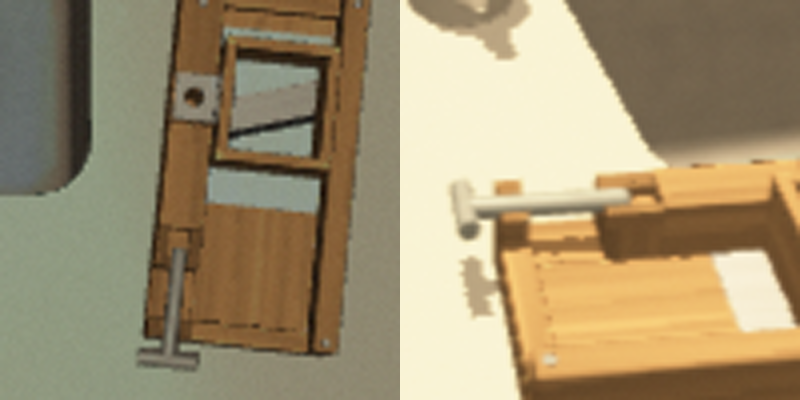

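The pin lies in the groove: bar outside the rail end at crop (168,358), tip at (178,248), and the hopper hasn't moved. I'll do one numeric check before handing in.

```bash
python3 - <<'E'
from h import *
np.set_printoptions(precision=1,suppress=True)
q=(549.8,-99.7,-.1075);c,s_=np.cos(q[2]),np.sin(q[2])
def inv(X): d=np.array(X[:2])-q[:2]; return np.array([c*d[0]+s_*d[1],-s_*d[0]+c*d[1],X[2]])
Z={}
for k in range(10):
    im,d=get_image('top')
    for y in range(170,215):
        for x in range(278,305):
            p=inv(unproj('top',(x,y),d[y,x])); Z.setdefault((x,y),[]).append(p)
P=np.array([np.mean(v,0) for v in Z.values()])
def sel(x0,x1,y0=50,y1=76,z0=44): return P[(P[:,0]>x0)&(P[:,0]<x1)&(P[:,1]>y0)&(P[:,1]<y1)&(P[:,2]>z0)]
print('gap shank',sel(-122,-90).mean(0),'z top med',np.median(sel(-120,-92,59,67)[:,2]))
for a in(-122,-114,-106,-98): print(a,sel(a,a+8).mean(0))
print('bar',sel(-165,-144,35,92,40).mean(0),'far shank top z',np.median(sel(-84,-74,60,66,30)[:,2]),'rail top',np.median(sel(-50,-20,50,76)[:,2]),'near',np.median(sel(-139,-127,60,66,30)[:,2]))
f=lambda a:inv(onz('top',(250+a[0]/4-.4,120+a[1]/4-.4),50))
for a in((168,358),(178,248),(138,355),(198,361),(194,97)):print(f(a))
E
```

```text
gap shank [-104.2   61.3   71.6] z top med 53.42645220344092
-122 [-117.6   60.6   66.4]
-114 [-110.    60.4   52.8]
-106 [-102.3   60.7   65.1]
-98 [-94.   62.9  91.3]
bar [-155.2   61.5   66.8] far shank top z 53.10252593048881 rail top 54.025146807638315 near 52.87693437719419
[-154.9   61.5   50. ]
[-70.   62.2  50. ]
[-155.    84.6   50. ]
[-154.8   38.4   50. ]
[47.6 61.4 50. ]
```

```bash
python3 -c "
from cell import workorder
print(workorder.finish_job())"
```

```text
the job is handed in; nothing more can be done
None
```

I drew the pin, laid it on the worktop, regripped it by the shank and stowed it in the rail groove with its bar outside the rail's end, then handed the job in; my last check had the shank flush with the rail top and 4 mm outward of the notch point, and the hopper within about 3 mm of its start, but the hand-in returned no verdict.

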